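Slide the spice caddy in under the riser shelf

ROBOT

A 6-joint arm with a two-finger parallel gripper is mounted at the origin on a cart in front of the work surface, level with it; the furniture and walls round the work are solid. World frame = base frame: x ahead of the robot, y to its left, z up, the work surface at z = 0. Lengths are in mm, angles in rad, forces in N, time in s.
With the tool pointing down it reaches from about 350 to 975 mm from the base axis. Payload 7.1 kg.
Tool frame: the origin (TCP) lies at the very end of the fingers, on their centre line; the grasp point (between the pads) lies 19 mm behind it (ctrl.grip_point_offset is the distance from the TCP to the grasp point, in mm); x points along the fingers, y is the direction in which the jaws open and shut, and the axes are right-handed (so a half turn about x gives the same grasp; the last joint's range is limited). The gripper opens to 88 mm and grips with 3 to 60 N. Pads are 20 mm wide; open, the fingers measure 115 mm over their backs; the gripper's body (75 mm by 178 mm) begins 61 mm behind the grasp point.
Start: joints at [-1.205, 0.423, 1.63, -0, 1.089, -0.019], TCP at [234.625, -579.272, 222.675] pointing down, gripper open.
Joint ranges: [-3, 3], [-0.9, 2.11], [0.09, 2.58], [-1.31, 4.45], [0.11, 2.69], [-2.54, 2.54]. Speed limits (rad/s): [2.39, 2.39, 3.01, 3.14, 3.14, 3.14].

INTERFACE

Orientations are given as a rotation vector (axis times angle).
In Python, from workcell import ctrl, vision, workorder gives the robot as it stands.
- The arm moves only by the shell command python3 -m crank 'ROWS'. ROWS is JSON, a list of rows, each a list of 3 entries, a list of its own where there are three numbers: the shift along the tool's x, y, z in m, then the turn, a rotation vector about the tool's x, y, z in rad, then the finger opening in m, from 0 to 0.0878. In form: [[[dx, dy, dz], [wx, wy, wz], jaw], ...]. A call has exactly 8 rows; each row shifts and turns the commanded pose from where the row before left it, along the tool's axes as they then stand; what a row does not reach is not made up. A row lasts 1/12 s, in which the tool goes at most 41.7 mm and 7.16 degrees, less where a joint would pass 70% of its speed; a pose out of reach is approached as far as the arm can. A call with a gripper value outside its range is refused whole. The fingers move at their own pace and stop on an object; the grip force is fixed at half the most. Time passes only in rows, so rows that do not move let the fingers close, or fill a call up. It gives the time, the measured TCP pose, the force and the opening at its end, in the units of the state.
- ctrl.get_obs(): the state, without advancing time (a new reading comes with each control period).
- vision.get_image(name): name is "scene" or "top" or "wrist"; returns a dict with "img" (400x640x3 uint8, blue, green, red), "mtx" (3x3 intrinsics, pixels), "rvec" (rotation vector, rad) and "tvec" (3), from world to camera coordinates, as OpenCV has them; the wrist camera has in their place "hand_eye" (4x4, takes a point from camera to tool coordinates, whose origin is the TCP and whose axes are the tool frame's). Camera axes: x right, y down, z forward; pixel columns grow to the right and rows downward; lengths in mm; the calibration is good to about 2 mm. A picture is of the moment at which its call begins: read the wrist's pose just before it. There is no depth.
- workorder.close_job(): hands the job in, once; it reports no verdict.
The state is a dict: "t": time; "qpos": joint angles; "qvel": joint speeds; "joint_torque": joint torques, N m; "ee_pos": TCP position; "orientation": TCP orientation; "ft_force": force on the tool from outside, world axes, zero at the start; "moment": the same for the moment, N m; "width": finger opening in mm.
Only numpy, scipy, OpenCV 4.12 (cv2) and the standard library are available. Lean on these libraries where they do the work, as an engineer would, in place of code of your own. Each camera call takes 0.05 s, during which the arm holds its last target.

TASK

Slide the little wooden caddy, with both spice jars standing in it, along the worktop and in under the small riser shelf through its open front, far side first and handle last, until the handle no longer sticks out from under the shelf board. Leave it square to the shelf with the jars upright in it and let go. Do not lift the caddy off the worktop, keep the jars clear of the underside, do not knock the shelf, and leave the tumbler on it and the loose lemon and potato where they are.

Things in the scene. Friction and masses are not known exactly. Their poses are not given: they have to be found in the camera images.
- riser: riser shelf, fixed to the worktop: a brown wooden board 155 (x) x 200 (y) x 12 mm on white side panels and a white back panel. Origin at the centre of its foot, on the worktop. Board: x -77.5 to 77.5, y -100 to 100, underside 135 mm and top 147 mm up. The open front is its -x side (it faces the robot's left); inside, the panels leave y -92 to 92 and x up to 69.5. Small foot flanges 3 mm high reach out to y -112 and 112. A thing slides in along its +x axis
- riser_mouth (a point): middle of the lower front edge of the shelf board, at x -77.5, y 0, z 135 mm of the riser, same axes as the riser
- caddy: loose light wooden open box with two cells, 62 (x) x 118 (y) x 32 mm high, walls and floor 5 mm, 0.16 kg plus two jars of about 0.12 kg. Origin at the centre of the box's underside; its axes are the box's. An upright wooden fin handle stands out 40 mm from the middle of its -x side: 16 mm thick (y), from z 2 to 62 mm, x -31 to -71 mm. It stands on the worktop and slides on it
- caddy_handle (a point): point in the middle of the fin handle's thickness, 32 mm above the caddy's underside, 26 mm out from the box (x -57, y 0 of the caddy), 14 mm from the handle's free end; axes as the caddy. Pinch the fin here across its 16 mm (along y)
- caddy_tip (a point): free end of the fin handle (x -71, y 0, z 32 mm of the caddy)
- caddy_far (a point): middle of the caddy's side that lies opposite the handle (x 31, y 0, z 16 mm of the caddy)
- spice_a: round spice jar with a dark cap, 44 mm across, 105 mm tall, origin at the centre of its underside, z up along the jar; stands loose in one cell of the caddy, top 110 mm above the worktop
- spice_b: round spice jar with a dark cap, 41 mm across, 105 mm tall, origin at the centre of its underside, z up along the jar; stands loose in the other cell of the caddy, top 110 mm above the worktop
- tumbler: steel tumbler, 90 mm across, 132 mm tall, origin at the centre of its underside; stands loose on top of the riser's board
- lemon: lemon, 71 x 53 x 51 mm, lying loose on the strip in front of the sink, origin at its underside
- potato: potato, 52 x 79 x 48 mm, lying loose on the strip in front of the sink, origin at its underside
Things that resemble listed ones, but are neither listed nor needed, are in the scene too. Leave any red look-alike of the spice_b alone.

How it is judged (in metres and radians):
At the end, for the whole second after the job is handed in: The caddy stands flat on the worktop, at rest, between the riser's side panels and square to it within 0.22 rad, handle towards the open front; the handle's end sticks out at most 3.5 mm beyond the front edge of the board; both jars stand upright (within 0.2 rad) in the caddy (x of caddy_tip in the frame of riser between -0.081 and -0.02 m and x of caddy_far in the frame of riser below 0.078 m and y of caddy in the frame of riser between -0.04 and 0.04 m and angle between the x axis of caddy and the x axis of riser, either way round below 0.22 rad and height (world z) of caddy below 0.006 m and angle between caddy's own z axis and vertical below 0.06 rad and linear speed of caddy below 0.02 m/s and angle between each of spice_a, spice_b's own z axis and vertical below 0.2 rad and distance between each of spice_a, spice_b and caddy below 0.045 m); the robot touches nothing.
It fails at once if a spice jar strikes the shelf (over 2 N) or tips over (0.5 rad) (contact force between any of spice_a, spice_b and riser above 2 N or angle between any of spice_a, spice_b's own z axis and vertical above 0.5 rad).
It fails at once if the caddy knocks the shelf (over 12 N) (contact force between caddy and riser above 12 N).
It fails at once if the robot knocks the shelf (over 8 N) (contact force between any of the arm, the fingers and riser above 8 N).
It fails at once if the caddy is lifted more than 20 mm off the worktop (height (world z) of caddy above 0.02 m).
It fails at once if the tumbler, lemon or potato is moved by more than 30 mm (distance of any of tumbler, lemon, potato from where it was at the start of the episode above 0.03 m).
It also fails if it takes over 45 s, if anything falls off the work surface, if the arm or the gripper's body presses on something with over 40 N, if the wrist force passes 120 N, or if a joint passes its speed limit or range.

## Working session

There is one attempt and no reset: what is moved stays moved. The work goes in short steps, Python scripts to look and compute and a shell command to move; the robot and the scene stay as the last step left them, time stands still between calls to the robot, and variables do not carry over. Pictures are saved under pics/ and viewed, and the job is handed in when it is done.

```bash
mkdir -p pics; ls; python3 - <<'E'
from workcell import ctrl, vision, workorder
import cv2, numpy as np
o=ctrl.get_obs(); print(o); print(ctrl.grip_point_offset)
for n in ["scene","top","wrist"]:
    d=vision.get_image(n); cv2.imwrite(f"pics/{n}0.png",d["img"])
    import pickle; pickle.dump(d,open(f"{n}0.pkl","wb"))
    print(n,{k:np.round(v,4).tolist() for k,v in d.items() if k!="img"})
E
```

```text
pics
{'t': 0.0, 'qpos': array([-1.20501586e+00,  4.23844212e-01,  1.63070206e+00,  2.91626463e-06,
        1.08856412e+00, -1.90078690e-02]), 'qvel': array([ 0.0015939 , -0.00080076, -0.00014204, -0.00061243, -0.00061931,
       -0.00104675]), 'joint_torque': array([-2.13492662e-03, -5.44621933e+01, -2.73670954e+01,  6.41915970e-02,
        2.27677077e-02, -1.62180290e-04]), 'ee_pos': array([ 234.42294364, -578.77121008,  221.89484228]), 'orientation': array([ 2.0109949 ,  0.39333171, -2.01152621]), 'ft_force': array([0.58841124, 0.54710399, 0.15973651]), 'moment': array([-0.0283969 , -0.01548789,  0.01551093]), 'width': 88.06841072369046}
18.700000000000003
scene {'mtx': [[511.4779, 0.0, 323.3672], [0.0, 511.4779, 200.209], [0.0, 0.0, 1.0]], 'rvec': [1.0268, -2.462, 0.9981], 'tvec': [292.8465, 396.941, 1413.7083]}
top {'mtx': [[365.7371, 0.0, 320.4189], [0.0, 365.7371, 197.9243], [0.0, 0.0, 1.0]], 'rvec': [2.133, -2.132, 0.1977], 'tvec': [-101.116, 555.6174, 1026.2221]}
wrist {'mtx': [[301.0277, 0.0, 319.193], [0.0, 301.0277, 202.7914], [0.0, 0.0, 1.0]], 'hand_eye': [[0.0007, -0.2788, 0.9603, -161.6895], [1.0, 0.0008, -0.0005, 0.24], [-0.0007, 0.9603, 0.2788, -76.7055], [0.0, 0.0, 0.0, 1.0]]}
```

View pics/scene0.png

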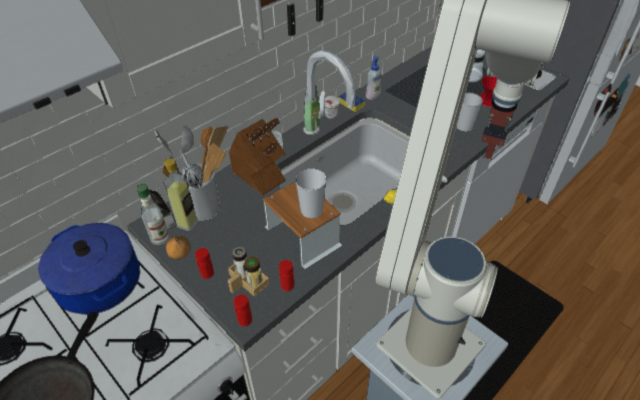

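View pics/top0.png

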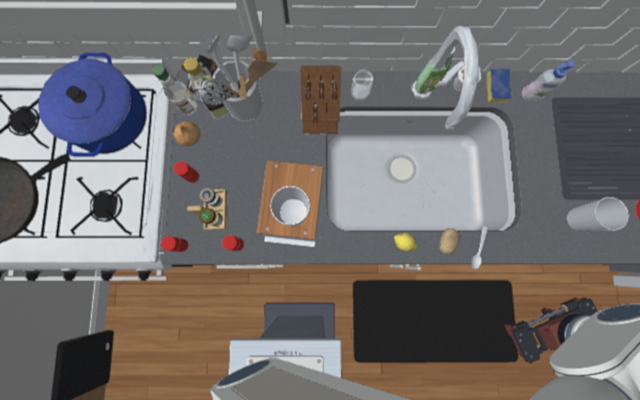

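View pics/wrist0.png

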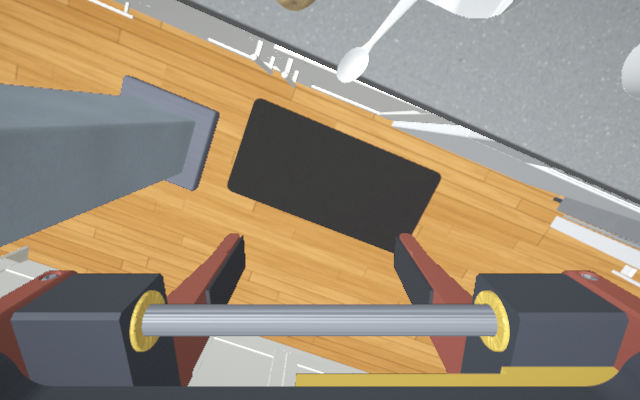

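```bash
python3 - <<'E'
import cv2
im=cv2.imread("pics/top0.png")
cv2.imwrite("pics/top0c.png",cv2.resize(im[140:265,155:335],None,fx=4.4,fy=4.4,interpolation=cv2.INTER_CUBIC))
im=cv2.imread("pics/scene0.png")
cv2.imwrite("pics/scene0c.png",cv2.resize(im[155:335,180:360],None,fx=3.3,fy=3.3,interpolation=cv2.INTER_CUBIC))
E
```

```text
(no output)
```

View pics/top0c.png

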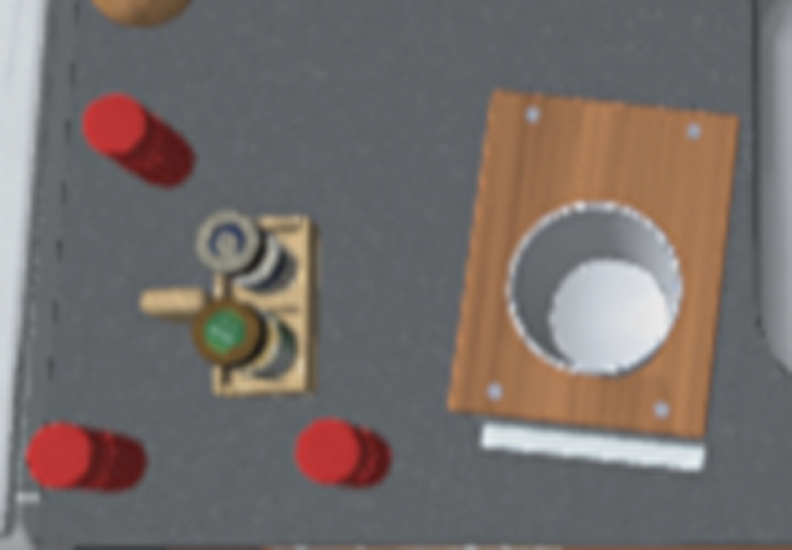

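View pics/scene0c.png

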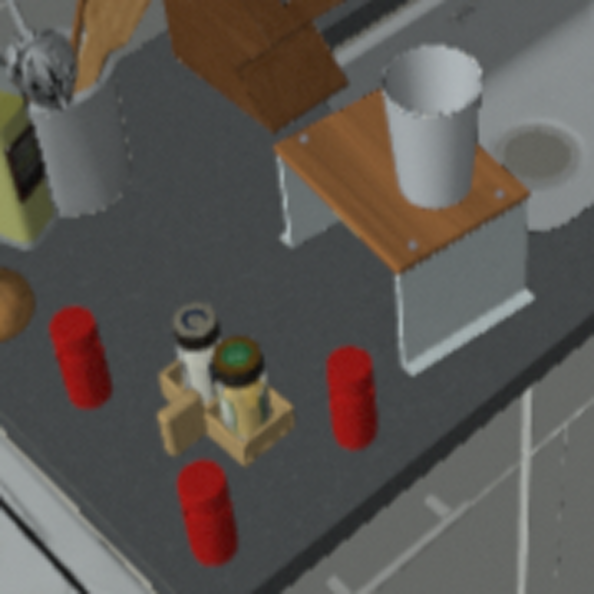

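```bash
cat > h.py <<'E'
import cv2, numpy as np, pickle
def ray(d,uv,z):
    R,_=cv2.Rodrigues(np.array(d["rvec"],float)); t=np.array(d["tvec"],float).reshape(3)
    C=-R.T@t; v=R.T@np.linalg.inv(d["mtx"])@np.array([uv[0],uv[1],1.]); s=(z-C[2])/v[2]; return C+s*v
def proj(d,P):
    p,_=cv2.projectPoints(np.array(P,float).reshape(-1,1,3),np.array(d["rvec"],float),np.array(d["tvec"],float),np.array(d["mtx"]),None); return p.reshape(-1,2)
def crop2(u,v,f,x0,y0): return ((u+.5)/f-.5+x0,(v+.5)/f-.5+y0)
E
python3 - <<'E'
from h import *
d=pickle.load(open("top0.pkl","rb")); s=pickle.load(open("scene0.pkl","rb"))
c=lambda u,v:crop2(u,v,4.4,155,140)
cs=lambda u,v:crop2(u,v,3.3,180,155)
P=lambda n,u,v,z:print(n,np.round(ray(d,c(u,v),z)[:2],1))
Q=lambda n,u,v,z:print(n,np.round(ray(s,cs(u,v),z)[:2],1),'scene')
for p in [(492,90),(740,117),(703,438),(448,410)]: P('board',*p,147)
for p in [(276,147),(528,193),(402,270)]: Q('board',*p,147)
P('far bk',317,216,32);P('far fr',309,393,32);P('near fr',213,393,32)
for p in [(140,292),(140,312),(205,290),(205,314)]: P('fin',*p,62)
for p in [(226,240)]: P('jarA',*p,110)
P('jarB',226,330,110)
Q('jarA',195,321,110);Q('jarB',239,355,110)
for p in [(161,402),(169,407),(197,392),(206,398)]: Q('fin',*p,62)
Q('box fr-far corner',292,408,32);Q('box fr-near',246,443,32)
for p in [(113,125),(60,456),(328,452)]: P('red',*p,100)
Q('red r',351,355,100);Q('red l',203,470,100);Q('red b',75,317,100)
Q('red r base',354,440,0);Q('red l base',214,556,0)
E
```

```text
board [642.6  46.7]
board [ 625.7 -106.5]
board [428.6 -84.3]
board [445.1  67.8]
board [633.8  49. ] scene
board [424.3 -77.8] scene
board [438.3  67.9] scene
far bk [586.6 180.1]
far fr [465.9 180. ]
near fr [465.9 244. ]
fin [529.4 286.2]
fin [516.1 285.3]
fin [530.8 243.7]
fin [514.8 242.8]
jarA [555.1 216.9]
jarB [498.  213.8]
jarA [548.4 218.5] scene
jarB [491.4 214.6] scene
fin [531.6 277.1] scene
fin [522.2 275.4] scene
fin [517.6 247.7] scene
fin [506.8 246.1] scene
box fr-far corner [462.8 186.5] scene
box fr-near [462.7 240.2] scene
red [632.3 296.7]
red [420.4 315.3]
red [422.9 149.4]
red r [428.5 140.5] scene
red l [426.1 307.4] scene
red b [635.2 288.2] scene
red r base [414.9 156.3] scene
red l base [410.7 322.5] scene
```

```bash
python3 - <<'E'
from h import *
d=pickle.load(open("top0.pkl","rb")); s=pickle.load(open("scene0.pkl","rb"))
c=lambda u,v:crop2(u,v,4.4,155,140)
cs=lambda u,v:crop2(u,v,3.3,180,155)
def tri(n,a,b):
    for z in range(70,121,10): print(n,z,np.round(ray(d,c(*a),z)[:2],1),np.round((ray(s,cs(*b),z)-ray(d,c(*a),z))[:2],1))
tri('red r',(328,452),(351,355)); tri('red l',(60,456),(203,470)); tri('red b',(113,125),(75,317))
tri('jarB',(226,330),(239,355))
# pot top height/pos
for z in (100,150): print('pot',ray(d,(75,95),z))
E
```

```text
red r 70 [424.6 156.6] [ 22.2 -30.1]
red r 80 [424.  154.2] [ 16.7 -23. ]
red r 90 [423.4 151.8] [ 11.2 -16. ]
red r 100 [422.9 149.4] [ 5.7 -8.9]
red r 110 [422.3 147. ] [ 0.1 -1.8]
red r 120 [421.8 144.6] [-5.4  5.3]
red l 70 [422.  327.5] [ 22.3 -29.9]
red l 80 [421.4 323.4] [ 16.8 -22.6]
red l 90 [420.9 319.4] [ 11.2 -15.2]
red l 100 [420.4 315.3] [ 5.7 -7.9]
red l 110 [419.8 311.3] [ 0.2 -0.6]
red l 120 [419.3 307.3] [-5.3  6.7]
red b 70 [640.2 308.3] [ 18.4 -30.4]
red b 80 [637.6 304.4] [ 13.2 -23.1]
red b 90 [634.9 300.6] [  8.  -15.8]
red b 100 [632.3 296.7] [ 2.9 -8.5]
red b 110 [629.7 292.9] [-2.3 -1.2]
red b 120 [627. 289.] [-7.5  6.1]
jarB 70 [503.2 226. ] [ 14.8 -27.8]
jarB 80 [501.9 223. ] [  9.4 -20.6]
jarB 90 [500.6 219.9] [  4.1 -13.5]
jarB 100 [499.3 216.8] [-1.2 -6.3]
jarB 110 [498.  213.8] [-6.6  0.9]
jarB 120 [496.7 210.7] [-11.9   8. ]
pot [852.53729992 619.44839981 100.        ]
pot [828.43734861 584.1687316  150.        ]
```

```bash
cat >> h.py <<'E'
from scipy.spatial.transform import Rotation as Ro
def plan(o,p_t,R_t):
    """print shift (tool frame, m) and rotvec (tool frame)"""
    R=Ro.from_rotvec(o["orientation"]); 
    print("dpos tool mm",np.round(R.inv().apply(np.array(p_t)-o["ee_pos"]),1),"rotvec tool",np.round((R.inv()*R_t).as_rotvec(),4))
def goalR(th,yaw=0.,flip=-1):
    """tool x: tilt th from down toward -Y; yaw about world z; flip=-1: tool y=-X"""
    x=np.array([0,-np.sin(th),-np.cos(th)]); y=np.array([flip*1.,0,0]); z=np.cross(x,y)
    return Ro.from_euler('z',yaw)*Ro.from_matrix(np.stack([x,y,z],1))
E
python3 - <<'E'
from h import *
from workcell import ctrl
o=ctrl.get_obs(); R=Ro.from_rotvec(o["orientation"]); print(np.round(R.as_matrix(),3))
print(o["t"], np.round(o["qpos"],3))
for f in (-1,1): plan(o,[523,270,300],goalR(0.14,0,f))
d=pickle.load(open("top0.pkl","rb"))
print('tumbler rim ctr',ray(d,crop2(595,288,4.4,155,140),279))
E
```

```text
[[-0.     0.375 -0.927]
 [ 0.001 -0.927 -0.375]
 [-1.    -0.001 -0.   ]]
0.15 [-1.205  0.424  1.63   0.     1.089 -0.019]
dpos tool mm [ -77.1 -678.6 -586. ] rotvec tool [1.9519 0.0933 0.1377]
dpos tool mm [ -77.1 -678.6 -586. ] rotvec tool [-1.1839 -0.1239  0.084 ]
tumbler rim ctr [497.92563262 -28.82154527 279.        ]
```

```bash
python3 - <<'E'
from h import *
from workcell import ctrl
o=ctrl.get_obs(); R0=Ro.from_rotvec(o["orientation"]); q=o["qpos"]
def W(q4,q5,q6): return Ro.from_euler('ZYZ',[q4,q5,q6])
B=lambda q1,p: Ro.from_euler('ZY',[q1,p])
C=(B(q[0],q[1]+q[2])*W(q[3],q[4],q[5])).inv()*R0
print(np.round(C.as_matrix(),3))
for f in (1,-1):
  for th,q1,p in ((.14,.5,2.0),(.14,.5,2.3),(.87,.5,1.8),(.87,.45,2.1),(.87,.45,2.5)):
    M=B(q1,p).inv()*goalR(th,-0.05,f)*C.inv()
    a=M.as_euler('ZYZ'); print(f,th,p,np.round(a,2),'alt',np.round([a[0]+np.pi,-a[1],a[2]+np.pi],2))
E
```

```text
[[ 0. -1. -0.]
 [ 0.  0. -1.]
 [ 1.  0.  0.]]
1 0.14 2.0 [-0.13  1.22  0.6 ] alt [ 3.01 -1.22  3.74]
1 0.14 2.3 [-0.15  0.92  0.65] alt [ 2.99 -0.92  3.79]
1 0.87 1.8 [-0.74  1.82  0.54] alt [ 2.41 -1.82  3.69]
1 0.87 2.1 [-0.74  1.56  0.71] alt [ 2.41 -1.56  3.85]
1 0.87 2.5 [-0.78  1.27  0.99] alt [ 2.36 -1.27  4.13]
-1 0.14 2.0 [-0.13  1.22 -2.54] alt [ 3.01 -1.22  0.6 ]
-1 0.14 2.3 [-0.15  0.92 -2.5 ] alt [ 2.99 -0.92  0.65]
-1 0.87 1.8 [-0.74  1.82 -2.6 ] alt [ 2.41 -1.82  0.54]
-1 0.87 2.1 [-0.74  1.56 -2.43] alt [ 2.41 -1.56  0.71]
-1 0.87 2.5 [-0.78  1.27 -2.15] alt [ 2.36 -1.27  0.99]
```

```bash
python3 -m crank '[[[-0.025,0,0],[-0.12,0,0],0.0878],[[-0.025,0,0],[-0.12,0,0],0.0878],[[-0.025,0,0],[-0.12,0,0],0.0878],[[-0.025,0,0],[-0.12,0,0],0.0878],[[-0.025,0,0],[-0.12,0,0],0.0878],[[-0.025,0,0],[-0.12,0,0],0.0878],[[-0.025,0,0],[-0.12,0,0],0.0878],[[-0.025,0,0],[-0.12,0,0],0.0878]]'
python3 - <<'E'
from h import *
from workcell import ctrl
o=ctrl.get_obs(); print(np.round(o["qpos"],2)); plan(o,[500,270,400],goalR(0.,0,1))
E
```

```text
t: 0.82
ee_pos: [234.5, -578.9, 423.6]
orientation: [1.37, 1.098, -1.369]
ft_force: [0.4, -1.0, -0.2]
width: 87.9
[-1.2   0.27  1.4  -0.    1.48 -0.98]
dpos tool mm [  24.    73.8 -886.4] rotvec tool [-0.22   -0.0005  0.0003]
```

```bash
python3 -m crank '[[[0,0,-0.03],[-0.11,0,0],0.0878],[[0,0,-0.035],[-0.11,0,0],0.0878],[[0,0.01,-0.038],[0,0,0],0.0878],[[0,0.01,-0.038],[0,0,0],0.0878],[[0,0.01,-0.038],[0,0,0],0.0878],[[0,0.01,-0.038],[0,0,0],0.0878],[[0,0.01,-0.038],[0,0,0],0.0878],[[0,0.01,-0.038],[0,0,0],0.0878]]'
python3 - <<'E'
from h import *
from workcell import ctrl
o=ctrl.get_obs(); print(np.round(o["qpos"],2)); plan(o,[500,290,400],goalR(0.,0,1))
E
```

```text
t: 1.48
ee_pos: [306.6, -285.7, 422.5]
orientation: [1.214, 1.206, -1.214]
ft_force: [1.0, 0.0, 0.4]
width: 87.5
[-0.78 -0.09  1.8   0.    1.44 -0.77]
dpos tool mm [  22.6  189.6 -577. ] rotvec tool [-0.0066 -0.0002 -0.    ]
```

```bash
python3 -m crank '[[[0,0.012,-0.037],[0,0,0],0.0878],[[0,0.012,-0.037],[0,0,0],0.0878],[[0,0.012,-0.037],[0,0,0],0.0878],[[0,0.012,-0.037],[0,0,0],0.0878],[[0,0.012,-0.037],[0,0,0],0.0878],[[0,0.012,-0.037],[0,0,0],0.0878],[[0,0.012,-0.037],[0,0,0],0.0878],[[0,0.012,-0.037],[0,0,0],0.0878]]'
python3 -m crank '[[[0.002,0.012,-0.037],[0,0,0],0.0878],[[0.002,0.012,-0.037],[0,0,0],0.0878],[[0.002,0.012,-0.037],[0,0,0],0.0878],[[0.002,0.012,-0.037],[0,0,0],0.0878],[[0.002,0.012,-0.037],[0,0,0],0.0878],[[0.002,0.012,-0.037],[0,0,0],0.0878],[[0.002,0.011,-0.037],[0,0,0],0.0878],[[0.002,0.01,-0.02],[0,0,0],0.0878]]'
python3 - <<'E'
from h import *
from workcell import ctrl, vision
o=ctrl.get_obs(); print(np.round(o["qpos"],2)); plan(o,[523,290,250],goalR(0.14,0,1))
d=vision.get_image("wrist"); d["o"]=o; pickle.dump(d,open("w1.pkl","wb")); cv2.imwrite("pics/w1.png",d["img"])
d=vision.get_image("top"); pickle.dump(d,open("t1.pkl","wb")); cv2.imwrite("pics/t1.png",d["img"])
E
```

```text
t: 2.15
ee_pos: [404.4, 9.8, 422.8]
orientation: [1.214, 1.206, -1.213]
ft_force: [0.3, -0.1, 0.1]
width: 87.9
t: 2.82
ee_pos: [499.2, 289.8, 405.9]
orientation: [1.212, 1.208, -1.212]
ft_force: [0.7, 0.7, 0.5]
width: 87.8
[0.5  0.2  1.53 0.   1.42 0.51]
dpos tool mm [155.9  23.9  -0.2] rotvec tool [-0.0038 -0.1406  0.001 ]
```

View pics/w1.png

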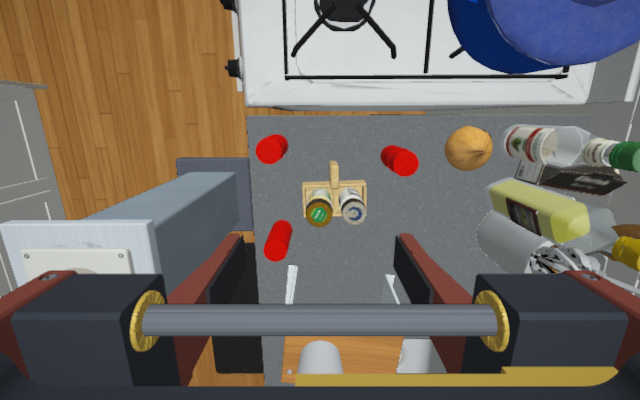

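```bash
python3 - <<'E'
import cv2
im=cv2.imread("pics/w1.png")
cv2.imwrite("pics/w1c.png",cv2.resize(im[125:305,245:435],None,fx=3.3,fy=3.3,interpolation=cv2.INTER_CUBIC))
E
```

```text
(no output)
```

View pics/w1c.png

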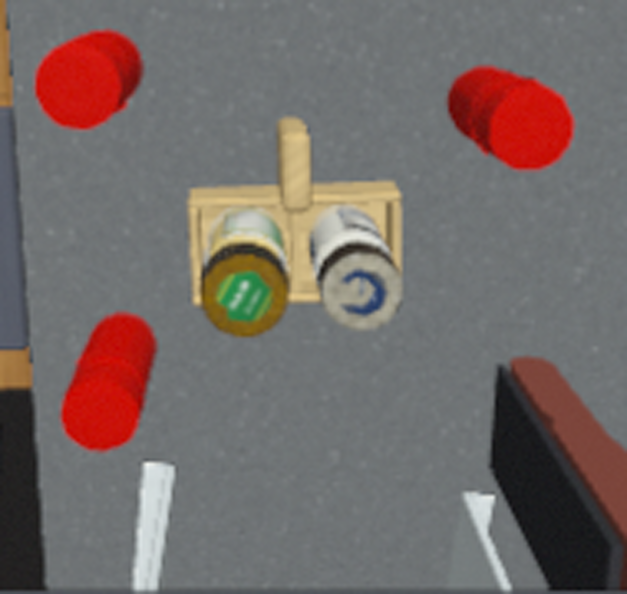

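```bash
cat >> h.py <<'E'
def wray(d,uv,z):
    o=d["o"]; T=np.eye(4); T[:3,:3]=Ro.from_rotvec(o["orientation"]).as_matrix(); T[:3,3]=o["ee_pos"]
    M=T@np.array(d["hand_eye"]); C=M[:3,3]; v=M[:3,:3]@np.linalg.inv(d["mtx"])@np.array([uv[0],uv[1],1.]); return C+(z-C[2])/v[2]*v
E
python3 - <<'E'
from h import *
d=pickle.load(open("w1.pkl","rb")); t=pickle.load(open("top0.pkl","rb"))
c=lambda u,v:crop2(u,v,3.3,245,125)
P=lambda n,u,v,z:print(n,np.round(wray(d,c(u,v),z)[:2],1))
for p in [(279,125),(306,127),(283,207),(312,207)]: P('fin top',*p,62)
for p in [(190,190),(401,184),(195,303)]: P('box',*p,32)
for p in [(80,85),(530,125),(105,408)]: P('red',*p,108)
P('jarB',245,293,110);P('jarA',361,286,110)
for p in [(143,463),(174,463),(134,588),(158,588)]: P('flange',*p,3)
for p in [(463,492),(493,494)]: P('R',*p,3)
# flange in top
c2=lambda u,v:crop2(u,v,4.4,155,140)
for p in [(482,444),(700,470),(483,424),(704,446)]: print('topflange',np.round(ray(t,c2(*p),3)[:2],1))
E
```

```text
fin top [516.1 290.4]
fin top [529.8 289.3]
fin top [518.4 247.4]
fin top [533.5 247.4]
box [468.2 250.2]
box [584.2 253.2]
box [469.9 184.5]
red [423.2 315.9]
red [631.  296.9]
red [427.8 154.6]
jarB [498.5 216. ]
jarA [554.6 219.4]
flange [433.6  68.6]
flange [453.2  68.6]
flange [424.9 -22. ]
flange [440.6 -22. ]
R [636.1  47.7]
R [655.3  46.2]
topflange [433.8  67.9]
topflange [416.2 -81.1]
topflange [447.4  67.6]
topflange [432.4 -83.7]
```

```bash
python3 - <<'E'
from h import *
from workcell import ctrl
o=ctrl.get_obs(); Rg=goalR(.14,.03,1); x=Rg.as_matrix()[:,0]
tcp=np.array([523.5,272,64])+18.7*x; print(tcp)
plan(o,tcp-100*x,Rg)
E
```

```text
[523.57827195 269.39171792  45.48296087]
dpos tool mm [260.6  24.    5.5] rotvec tool [-0.0327 -0.1395  0.004 ]
```

```bash
python3 -m crank '[[[0.04,0.004,0.001],[0,0,0],0.07],[[0.04,0.004,0.001],[0,0,0],0.07],[[0.04,0.004,0.001],[0,0,0],0.07],[[0.04,0.004,0.001],[0,0,0],0.07],[[0.04,0.004,0.001],[0,0,0],0.07],[[0.04,0.004,0],[0,0,0],0.07],[[0.02,0,0],[-0.016,-0.07,0],0.07],[[0,0,0],[-0.016,-0.07,0],0.07]]'
python3 - <<'E'
from h import *
from workcell import ctrl, vision
o=ctrl.get_obs(); print(np.round(o["qpos"],2)); Rg=goalR(.14,.03,1)
plan(o,[523.6,269.4,45.5],Rg)
d=vision.get_image("wrist"); d["o"]=o; pickle.dump(d,open("w2.pkl","wb")); cv2.imwrite("pics/w2.png",d["img"])
E
```

```text
t: 3.58
ee_pos: [520.4, 277.0, 141.9]
orientation: [1.078, 1.117, -1.263]
ft_force: [-1.0, -0.8, 0.1]
width: 69.8
[ 0.53  0.51  1.71 -0.15  1.01  0.59]
dpos tool mm [96.5  4.  -6.6] rotvec tool [-0.0047  0.0076  0.0107]
```

View pics/w2.png

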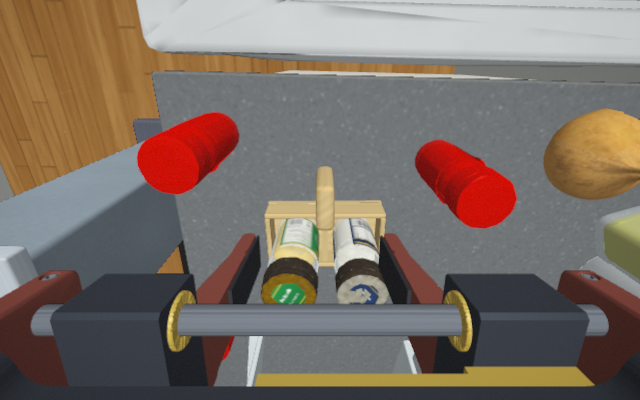

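```bash
python3 - <<'E'
from h import *
d=pickle.load(open("w2.pkl","rb"))
for p in [(317,169),(333,169),(317,226),(334,226)]: print('fin',np.round(wray(d,p,62)[:2],1))
for p in [(265,203),(385,203)]: print('box',np.round(wray(d,p,32)[:2],1))
for p in [(172,166),(482,199)]: print('red',np.round(wray(d,p,108)[:2],1))
E
```

```text
fin [517.6 301.1]
fin [530.3 301.4]
fin [518.7 249.4]
fin [533.4 249.9]
box [468.8 256.1]
box [582.1 259.4]
red [425.9 315.6]
red [627.2 298.6]
```

```bash
python3 -m crank '[[[0.016,0.001,-0.002],[0,0,0],0.07],[[0.016,0.001,-0.002],[0,0,0],0.07],[[0.016,0.001,-0.002],[0,0,0],0.07],[[0.016,0.001,0],[0,0,0],0.07],[[0.016,0.001,0],[0,0,0],0.07],[[0.010,0,0],[0,0,0],0.07],[[0.006,0,0],[0,0,0],0.07],[[0,0,0],[0,0,0],0.07]]'
python3 - <<'E'
from h import *
from workcell import ctrl, vision
o=ctrl.get_obs(); print(np.round(o["qpos"],2)); Rg=goalR(.14,.03,1)
plan(o,[523.6,269.4,45.5],Rg)
d=vision.get_image("wrist"); d["o"]=o; pickle.dump(d,open("w3.pkl","wb")); cv2.imwrite("pics/w3.png",d["img"])
d=vision.get_image("scene");  cv2.imwrite("pics/s3.png",cv2.resize(d["img"][155:335,180:360],None,fx=3.3,fy=3.3,interpolation=cv2.INTER_CUBIC))
E
```

```text
t: 4.3
ee_pos: [527.7, 272.9, 50.3]
orientation: [1.086, 1.119, -1.255]
ft_force: [-0.5, -0.3, 0.4]
width: 70.2
[ 0.52  0.64  1.74 -0.16  0.83  0.61]
dpos tool mm [ 5.2 -4.2  2.7] rotvec tool [-0.0043  0.0002  0.0041]
```

View pics/w3.png

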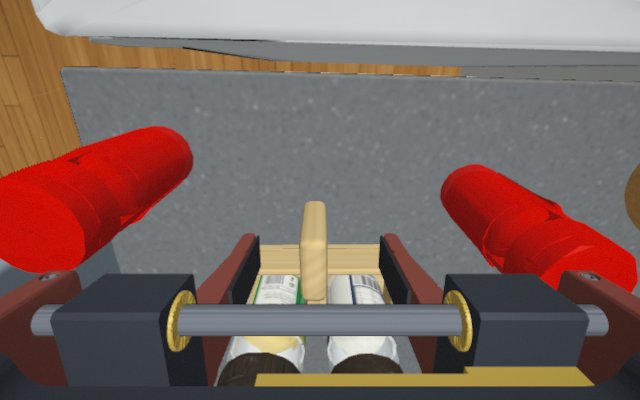

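View pics/s3.png

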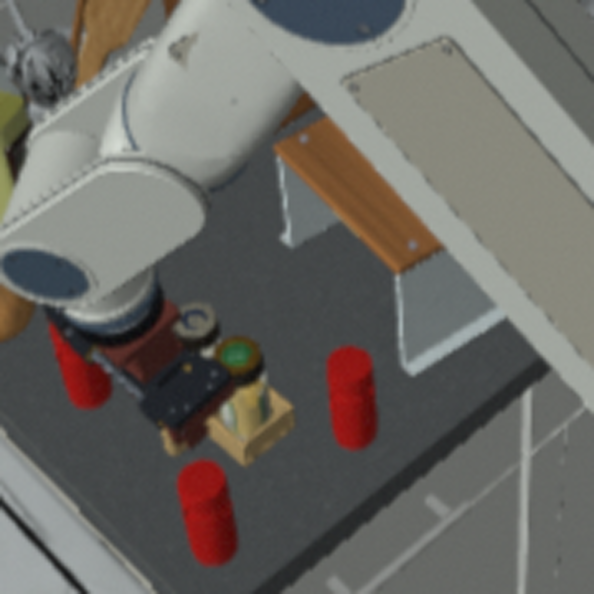

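```bash
python3 -m crank '[[[0.003,-0.002,0],[0,0,0],0.06],[[0.002,0,0],[0,0,0],0.05],[[0,0,0],[0,0,0],0.035],[[0,0,0],[0,0,0],0.025],[[0,0,0],[0,0,0],0.018],[[0,0,0],[0,0,0],0.012],[[0,0,0],[0,0,0],0.008],[[0,0,0],[0,0,0],0.008]]'
python3 - <<'E'
from h import *
from workcell import ctrl, vision
o=ctrl.get_obs(); print(o["ft_force"],o["moment"]); Rg=goalR(.14,.03,1)
plan(o,[523.6,269.4,45.5],Rg)
d=vision.get_image("wrist"); d["o"]=o; pickle.dump(d,open("w4.pkl","wb")); cv2.imwrite("pics/w4.png",d["img"])
E
```

```text
t: 5.07
ee_pos: [526.2, 273.1, 45.9]
orientation: [1.087, 1.118, -1.253]
ft_force: [-0.1, -1.0, -0.1]
width: 20.0
[-0.05106146 -1.00920137 -0.08946032] [ 0.05742407 -0.08979291 -0.03073458]
dpos tool mm [ 0.9 -2.7  3.5] rotvec tool [-0.0037 -0.0001  0.0027]
```

View pics/w4.png

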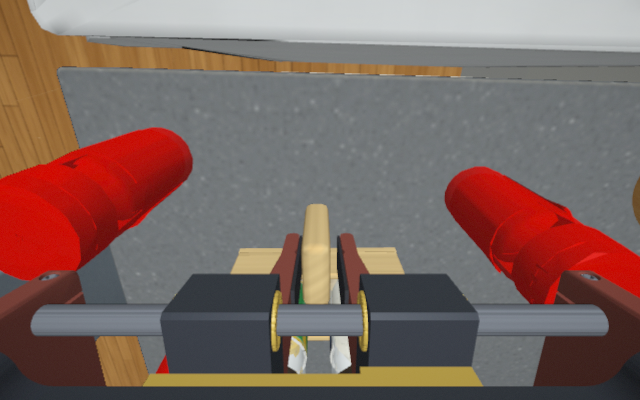

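```bash
python3 -m crank '[[[0,0,0],[0,0,0],0.008],[[0,0,0],[0,0,0],0.008],[[0,0,0],[0,0,0],0.008],[[0,0,0],[0,0,0],0.008],[[0,0,0],[0,0,0],0.008],[[0,0,0],[0,0,0],0.008],[[0,0,0],[0,0,0],0.008],[[0,0,0],[0,0,0],0.008]]'
python3 - <<'E'
from h import *
from workcell import ctrl
o=ctrl.get_obs(); R=Ro.from_rotvec(o["orientation"]); print(np.round(o["ee_pos"],1),np.round(R.as_matrix(),3)); print("zrot",R.inv().apply([0,0,-.138]))
x=R.as_matrix()[:,0]
print("grip",o["ee_pos"]-18.7*x)
print("down1mm",R.inv().apply([0,0,-1]),"disp",R.inv().apply([26.5,-136,0]))
R2=goalR(.14,-.108,1); plan(o,np.array([553.,140,o["ee_pos"][2]-18.7*x[2]])+18.7*R2.as_matrix()[:,0],R2)
E
```

```text
t: 5.78
ee_pos: [525.9, 273.0, 45.8]
orientation: [1.086, 1.118, -1.254]
ft_force: [-3.0, 1.5, 3.5]
width: 16.1
[525.9 273.   45.8] [[ 0.001  1.     0.026]
 [-0.14   0.026 -0.99 ]
 [-0.99  -0.003  0.14 ]]
zrot [ 0.13664764  0.00036565 -0.01926888]
grip [525.92275528 275.57985952  64.33873382]
down1mm [ 0.99020027  0.00264963 -0.13962955] disp [ 19.01849346  22.98372559 135.30814929]
dpos tool mm [ 19.   23.3 134.9] rotvec tool [ 0.1329  0.0003 -0.0161]
```

```bash
python3 -m crank '[[[0.0006,0.0007,0.004],[0,0,0],0.008],[[0.0011,0.0014,0.008],[0,0,0],0.008],[[0.0016,0.003,0.011],[0.02,0,-0.0028],0.008],[[0.0017,0.0035,0.012],[0.028,0,-0.0039],0.008],[[0.0017,0.0035,0.012],[0.028,0,-0.0039],0.008],[[0.0017,0.004,0.012],[0.028,0,-0.0039],0.008],[[0.0011,0.003,0.008],[0.02,0,-0.0028],0.008],[[0.0006,0.0015,0.004],[0.009,0,-0.0013],0.008]]'
python3 - <<'E'
from h import *
from workcell import ctrl,vision
o=ctrl.get_obs(); R=Ro.from_rotvec(o["orientation"]); x=R.as_matrix()[:,0]; print(o["ft_force"],o["moment"],o["width"])
print("grip",o["ee_pos"]-18.7*x)
R2=goalR(.14,-.108,1); plan(o,np.array([553.,140,64])+18.7*R2.as_matrix()[:,0],R2)
d=vision.get_image("wrist"); d["o"]=o; pickle.dump(d,open("w5.pkl","wb")); cv2.imwrite("pics/w5.png",d["img"])
d=vision.get_image("scene");  cv2.imwrite("pics/s5.png",cv2.resize(d["img"][155:335,180:360],None,fx=3.3,fy=3.3,interpolation=cv2.INTER_CUBIC))
E
```

```text
t: 6.45
ee_pos: [546.2, 199.1, 45.8]
orientation: [1.18, 1.057, -1.361]
ft_force: [-0.4, 3.9, 2.6]
width: 16.0
[-0.40866591  3.8789902   2.63130258] [ 0.67995888  0.04883858 -0.08741319] 16.029370750759714
grip [546.49868366 201.68021013  64.3501611 ]
dpos tool mm [ 8.8 13.4 59.9] rotvec tool [-0.0039  0.0001  0.0024]
```

View pics/w5.png

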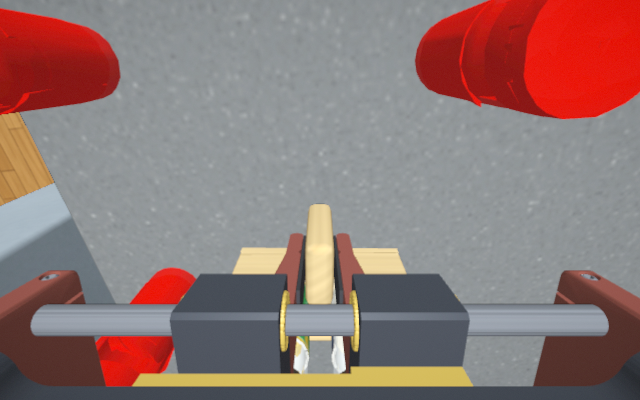

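View pics/s5.png

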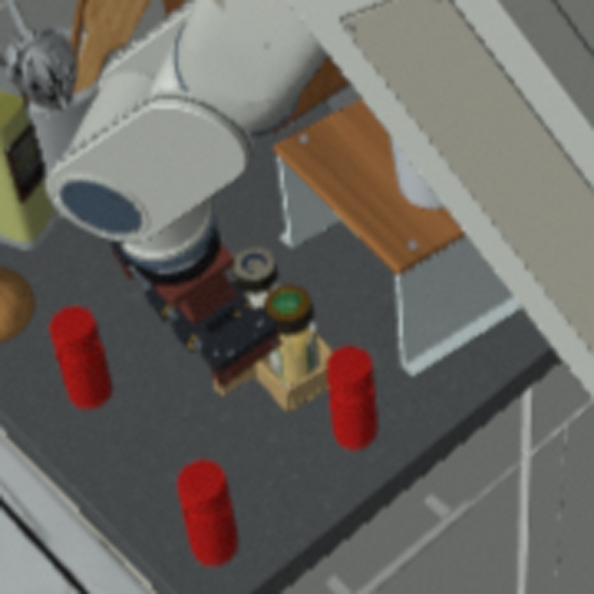

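```bash
python3 -m crank '[[[0.0006,0.0009,0.004],[0,0,0],0.008],[[0.0011,0.0018,0.008],[0,0,0],0.008],[[0.0017,0.0025,0.012],[0,0,0],0.008],[[0.0017,0.0025,0.012],[0,0,0],0.008],[[0.0017,0.0025,0.012],[0,0,0],0.008],[[0.0011,0.0018,0.008],[0,0,0],0.008],[[0.0006,0.0009,0.004],[0,0,0],0.008],[[0,0,0],[0,0,0],0.008]]'
python3 - <<'E'
from h import *
from workcell import ctrl,vision
o=ctrl.get_obs(); R=Ro.from_rotvec(o["orientation"]); x=R.as_matrix()[:,0]; print(o["ft_force"],o["moment"],o["width"])
print("grip",o["ee_pos"]-18.7*x)
d=vision.get_image("top");  pickle.dump(d,open("t6.pkl","wb"));cv2.imwrite("pics/t6.png",cv2.resize(d["img"][140:265,155:335],None,fx=4.4,fy=4.4,interpolation=cv2.INTER_CUBIC))
d=vision.get_image("scene");  cv2.imwrite("pics/s6.png",cv2.resize(d["img"][155:335,180:360],None,fx=3.3,fy=3.3,interpolation=cv2.INTER_CUBIC))
E
```

```text
t: 7.22
ee_pos: [551.9, 137.5, 45.8]
orientation: [1.178, 1.058, -1.359]
ft_force: [0.5, -0.6, 3.3]
width: 15.6
[ 0.45592755 -0.57013188  3.31184885] [-0.19498152 -0.27398669 -0.00925417] 15.55363821125223
grip [552.22998345 140.12896351  64.27225962]
```

View pics/t6.png

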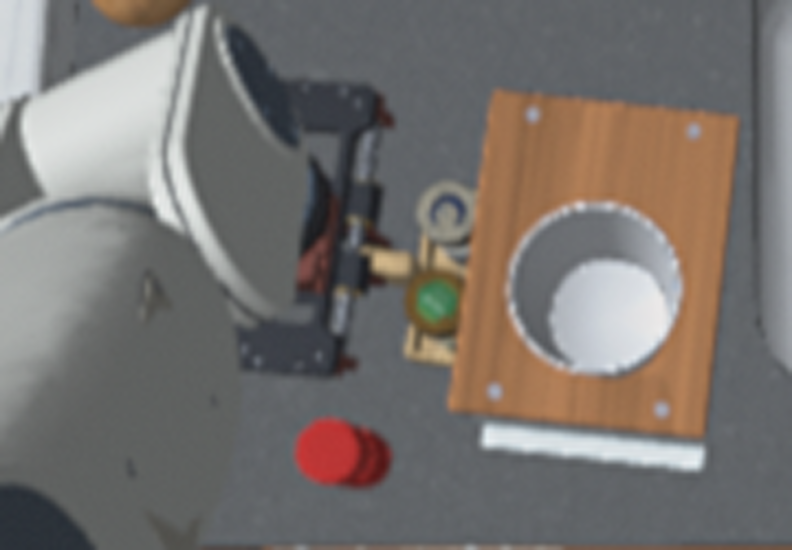

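View pics/s6.png

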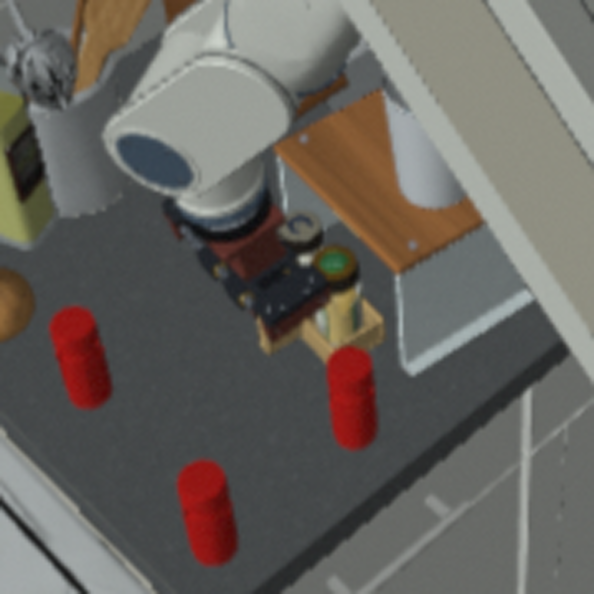

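```bash
python3 -m crank '[[[0.0006,0,0.004],[0,0,0],0.008],[[0.0010,0,0.007],[0,0,0],0.008],[[0.0013,0,0.009],[0,0,0],0.008],[[0.0013,0,0.009],[0,0,0],0.008],[[0.0010,0,0.007],[0,0,0],0.008],[[0.0006,0,0.004],[0,0,0],0.008],[[0,0,0],[0,0,0],0.008],[[0,0,0],[0,0,0],0.008]]'
python3 - <<'E'
from h import *
from workcell import ctrl,vision
o=ctrl.get_obs(); R=Ro.from_rotvec(o["orientation"]); x=R.as_matrix()[:,0]; print(o["ft_force"],o["moment"],o["width"])
print("grip",o["ee_pos"]-18.7*x)
d=vision.get_image("wrist"); d["o"]=o; pickle.dump(d,open("w7.pkl","wb")); cv2.imwrite("pics/w7.png",d["img"])
d=vision.get_image("scene");  cv2.imwrite("pics/s7.png",cv2.resize(d["img"][155:335,180:360],None,fx=3.3,fy=3.3,interpolation=cv2.INTER_CUBIC))
E
```

```text
t: 7.98
ee_pos: [547.8, 98.8, 45.8]
orientation: [1.178, 1.058, -1.357]
ft_force: [2.3, -0.2, 5.0]
width: 15.8
[ 2.31519211 -0.16843761  4.97858682] [-0.21933357 -0.278906    0.03093652] 15.846008954557018
grip [548.09699838 101.36518488  64.28236628]
```

View pics/w7.png

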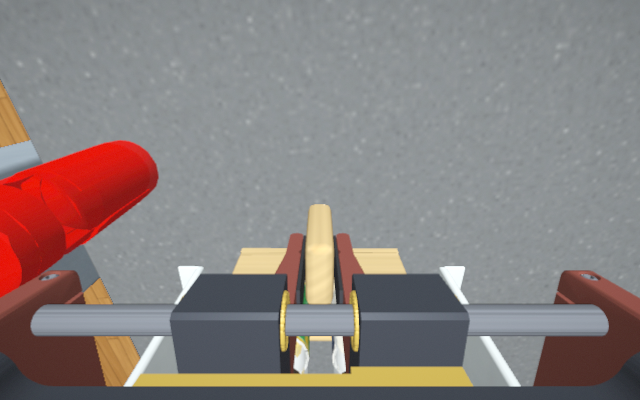

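View pics/s7.png

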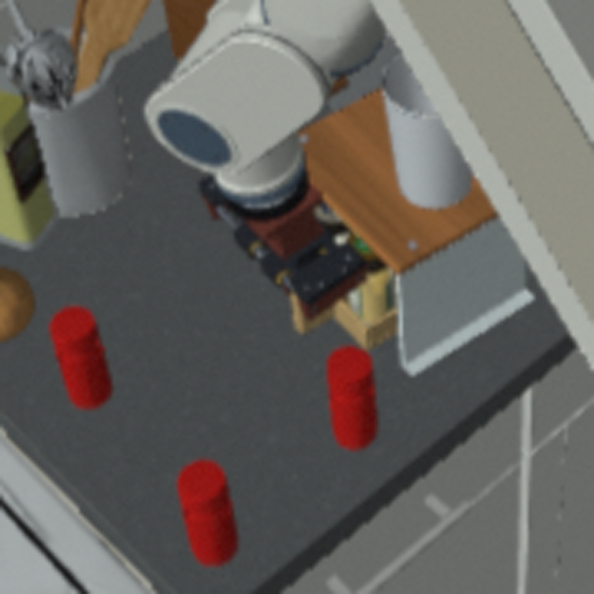

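```bash
python3 -m crank '[[[0,0,0],[0,0,0],0.02],[[0,0,0],[0,0,0],0.03],[[0,0,0],[0,0,0],0.04],[[0,0,0],[0,0,0],0.04],[[0,0,0],[0,0,0],0.04],[[-0.006,0,0],[0,0,0],0.04],[[-0.012,0,0],[0,0,0],0.04],[[-0.018,0,-0.004],[0,0,0],0.04]]'
python3 -m crank '[[[-0.02,0,-0.015],[0,0,0],0.05],[[-0.015,0,-0.02],[0,-0.10,0],0.05],[[-0.01,0,-0.02],[0,-0.11,0],0.05],[[0,0,-0.02],[0,-0.11,0],0.05],[[0,0,0],[0,-0.11,0],0.05],[[0,0,0],[0,-0.11,0],0.05],[[0,0,0],[0,-0.11,0],0.05],[[0,0,0],[0,-0.03,0],0.05]]'
python3 - <<'E'
from h import *
from workcell import ctrl,vision
o=ctrl.get_obs(); print(np.round(o["qpos"],2)); Rg=goalR(.82,-.108,1); x=Rg.as_matrix()[:,0]
tcp=np.array([548.3,103.4,48])+18.7*x; plan(o,tcp-60*x,Rg); plan(o,tcp,Rg)
d=vision.get_image("wrist"); d["o"]=o; pickle.dump(d,open("w8.pkl","wb")); cv2.imwrite("pics/w8.png",d["img"])
d=vision.get_image("top");  pickle.dump(d,open("t8.pkl","wb"));cv2.imwrite("pics/t8.png",cv2.resize(d["img"][140:265,155:335],None,fx=4.4,fy=4.4,interpolation=cv2.INTER_CUBIC))
d=vision.get_image("scene");  cv2.imwrite("pics/s8.png",cv2.resize(d["img"][155:335,180:360],None,fx=3.3,fy=3.3,interpolation=cv2.INTER_CUBIC))
E
```

```text
t: 8.75
ee_pos: [547.4, 107.4, 80.6]
orientation: [1.176, 1.06, -1.361]
ft_force: [0.6, 0.6, -0.2]
width: 40.1
t: 9.42
ee_pos: [556.7, 189.7, 107.8]
orientation: [0.62, 0.562, -1.591]
ft_force: [-1.2, -0.4, -0.7]
width: 50.0
[ 0.6   0.81  1.5  -0.59  1.47  0.97]
dpos tool mm [62.9  0.9 15.1] rotvec tool [0.0034 0.005  0.0004]
dpos tool mm [122.9   1.   14.8] rotvec tool [0.0034 0.005  0.0004]
```

View pics/w8.png

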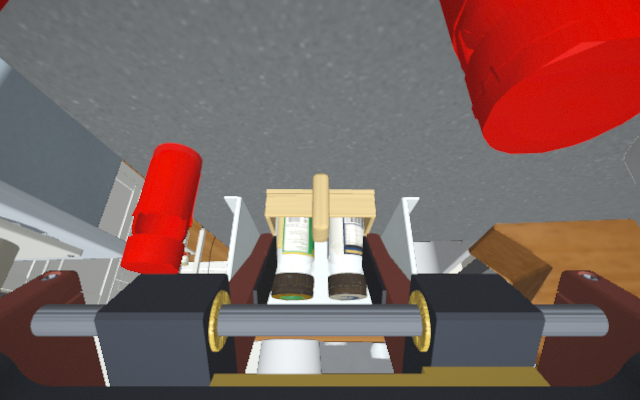

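View pics/s8.png

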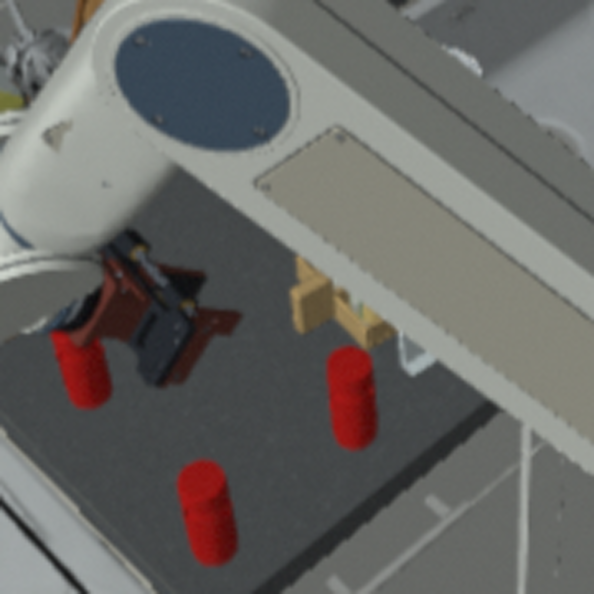

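View pics/t8.png

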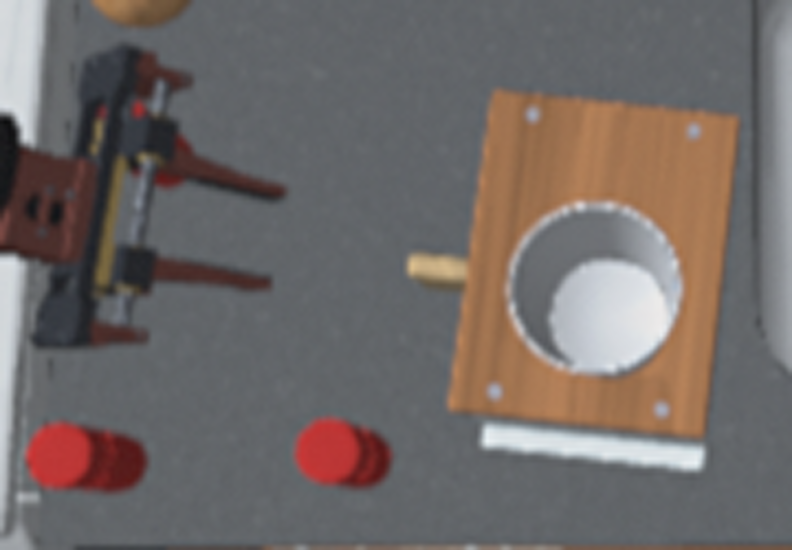

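```bash
python3 - <<'E'
from h import *
d=pickle.load(open("t8.pkl","rb")); c=lambda u,v:crop2(u,v,4.4,155,140)
C=np.array([535.8,-19.8]);ex=np.array([-.108,-.994]);ey=np.array([.994,-.108])
for p in [(408,257),(407,277),(466,262),(463,284)]:
    q=ray(d,c(*p),62)[:2]; print(np.round(q,1),np.round([(q-C)@ex,(q-C)@ey],1))
E
```

```text
[552.9 111.4] [-132.2    2.9]
[539.5 111.6] [-131.   -10.5]
[549.6  73.1] [-93.8   3.7]
[534.9  74.6] [-93.8 -11.1]
```

```bash
python3 -m crank '[[[0.005,0,0.007],[0,0,0],0.05],[[0.02,0,0.008],[0,0,0],0.045],[[0.025,0,0],[0,0,0],0.045],[[0.025,0,0],[0,0,0],0.045],[[0.02,0,0],[0,0,0],0.045],[[0.014,0,0],[0,0,0],0.045],[[0.008,0,0],[0,0,0],0.045],[[0,0,0],[0,0,0],0.045]]'
python3 - <<'E'
from h import *
from workcell import ctrl,vision
o=ctrl.get_obs(); print(np.round(o["qpos"],2)); Rg=goalR(.82,-.108,1); x=Rg.as_matrix()[:,0]
tcp=np.array([547.5,102,48])+18.7*x; plan(o,tcp,Rg)
d=vision.get_image("wrist"); d["o"]=o; pickle.dump(d,open("w9.pkl","wb")); cv2.imwrite("pics/w9.png",d["img"])
E
```

```text
t: 10.23
ee_pos: [546.1, 90.5, 39.6]
orientation: [0.626, 0.564, -1.595]
ft_force: [-0.7, -0.1, 0.4]
width: 44.8
[ 0.49  0.85  1.65 -0.68  1.27  1.02]
dpos tool mm [ 4.5  0.2 -1.8] rotvec tool [0.0002 0.0002 0.004 ]
```

View pics/w9.png

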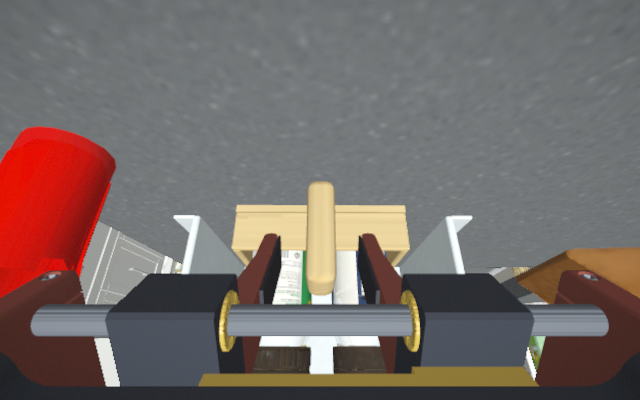

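```bash
python3 -m crank '[[[0.004,0,-0.002],[0,0,0],0.045],[[0,0,0],[0,0,0],0.035],[[0,0,0],[0,0,0],0.025],[[0,0,0],[0,0,0],0.018],[[0,0,0],[0,0,0],0.012],[[0,0,0],[0,0,0],0.008],[[0,0,0],[0,0,0],0.008],[[0,0,0],[0,0,0],0.008]]'
python3 - <<'E'
from h import *
from workcell import ctrl,vision
o=ctrl.get_obs(); R=Ro.from_rotvec(o["orientation"]); print(o["width"],o["ft_force"]); Rm=R.as_matrix(); g=o["ee_pos"]-18.7*Rm[:,0]
print("grip",g,"slide dir tool",R.inv().apply([-.108,-.994,0])); 
C=np.array([535.8,-19.8]);print("grip in riser",(g[:2]-C)@[-.108,-.994],(g[:2]-C)@[.994,-.108])
d=vision.get_image("wrist"); d["o"]=o; pickle.dump(d,open("w10.pkl","wb")); cv2.imwrite("pics/w10.png",d["img"])
E
```

```text
t: 10.95
ee_pos: [546.7, 91.2, 35.6]
orientation: [0.626, 0.564, -1.592]
ft_force: [-0.8, 3.0, 2.2]
width: 15.8
15.835478063097048 [-0.79029752  3.01018711  2.19827727]
grip [548.17136708 104.83428741  48.31625301] slide dir tool [ 7.30918746e-01 -7.72858707e-05  6.82244663e-01]
grip in riser -125.2225893275633 -1.1633641644946564
```

View pics/w10.png

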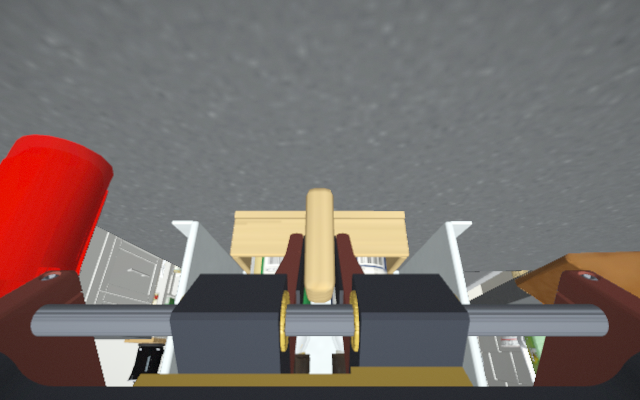

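```bash
python3 -m crank '[[[0.0022,0,0.0020],[0,0,0],0.008],[[0.0051,0,0.0048],[0,0,0],0.008],[[0.0066,0,0.0061],[0,0,0],0.008],[[0.0073,0,0.0068],[0,0,0],0.008],[[0.0066,0,0.0061],[0,0,0],0.008],[[0.0051,0,0.0048],[0,0,0],0.008],[[0.0022,0,0.0020],[0,0,0],0.008],[[0,0,0],[0,0,0],0.008]]'
python3 - <<'E'
from h import *
from workcell import ctrl,vision
o=ctrl.get_obs(); R=Ro.from_rotvec(o["orientation"]); print(o["width"],o["ft_force"],o["moment"]); Rm=R.as_matrix(); g=o["ee_pos"]-18.7*Rm[:,0]
C=np.array([535.8,-19.8]);print("grip",g,"in riser",(g[:2]-C)@[-.108,-.994],(g[:2]-C)@[.994,-.108])
d=vision.get_image("wrist"); d["o"]=o; pickle.dump(d,open("w11.pkl","wb")); cv2.imwrite("pics/w11.png",d["img"])
d=vision.get_image("top");  pickle.dump(d,open("t11.pkl","wb"));cv2.imwrite("pics/t11.png",cv2.resize(d["img"][140:265,155:335],None,fx=4.4,fy=4.4,interpolation=cv2.INTER_CUBIC))
E
```

```text
t: 11.67
ee_pos: [540.9, 41.7, 35.5]
orientation: [0.625, 0.564, -1.594]
ft_force: [0.4, -3.3, 0.7]
width: 15.8
15.816925906981673 [ 0.44395096 -3.26708074  0.72185083] [-0.2862723  -0.37897057  0.1320217 ]
grip [542.42729166  55.33418832  48.21988793] in riser -75.39913069387005 -1.5269644265712117
```

View pics/w11.png

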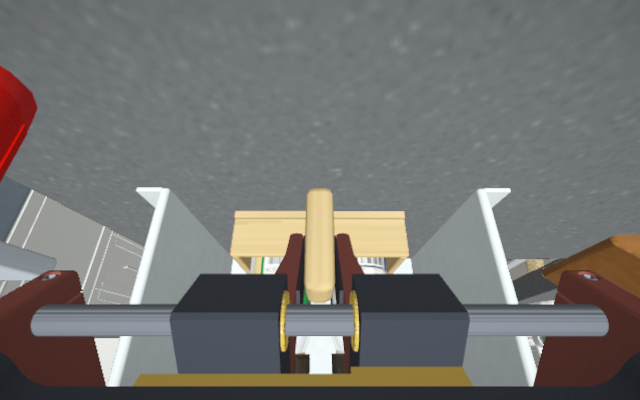

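View pics/t11.png

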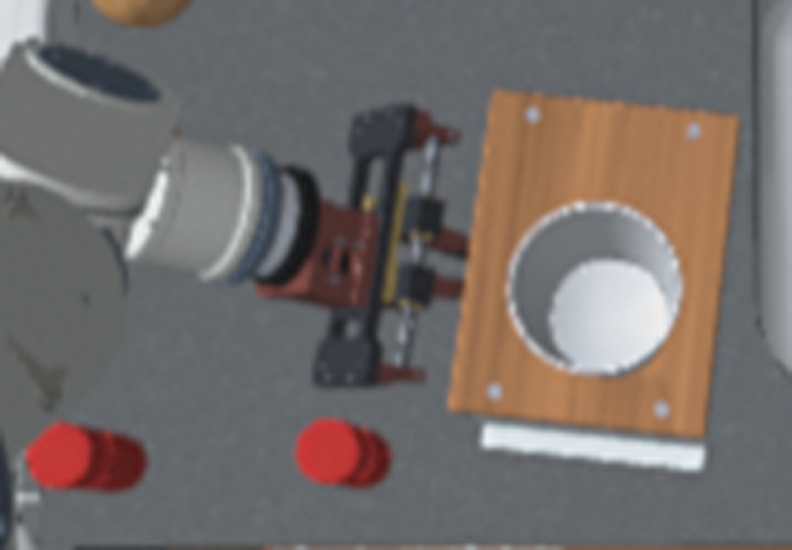

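```bash
python3 -m crank '[[[0.0015,0,0.0014],[0,0,0],0.008],[[0.0029,0,0.0027],[0,0,0],0.008],[[0.0037,0,0.0034],[0,0,0],0.008],[[0.0029,0,0.0027],[0,0,0],0.008],[[0.0015,0,0.0014],[0,0,0],0.008],[[0.0007,0,0.0007],[0,0,0],0.008],[[0,0,0],[0,0,0],0.008],[[0,0,0],[0,0,0],0.008]]'
python3 - <<'E'
from h import *
from workcell import ctrl,vision
o=ctrl.get_obs(); R=Ro.from_rotvec(o["orientation"]); print(o["width"],o["ft_force"],o["moment"]); Rm=R.as_matrix(); g=o["ee_pos"]-18.7*Rm[:,0]
C=np.array([535.8,-19.8]);print("grip",g,"in riser",(g[:2]-C)@[-.108,-.994],(g[:2]-C)@[.994,-.108])
d=vision.get_image("wrist"); d["o"]=o; pickle.dump(d,open("w12.pkl","wb")); cv2.imwrite("pics/w12.png",d["img"])
E
```

```text
t: 12.43
ee_pos: [539.9, 25.9, 35.5]
orientation: [0.626, 0.564, -1.591]
ft_force: [0.7, 3.7, 5.4]
width: 16.2
16.18736034421568 [0.71967516 3.70511365 5.42883458] [ 0.02695631 -0.25765494  0.06912713]
grip [541.33957378  39.51761807  48.26471178] in riser -59.55998632660474 -0.8999664114444225
```

View pics/w12.png

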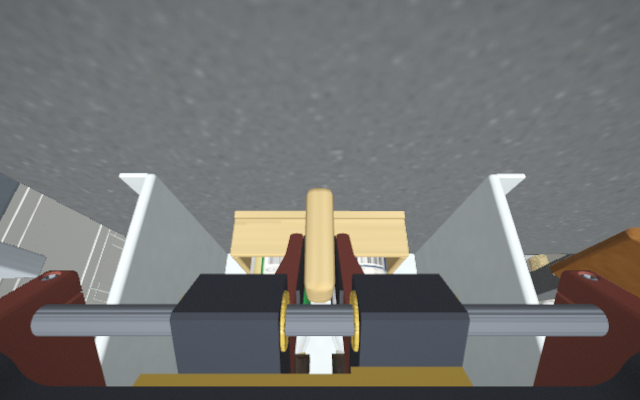

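```bash
python3 -m crank '[[[0,0,0],[0,0,0],0.02],[[0,0,0],[0,0,0],0.03],[[0,0,0],[0,0,0],0.04],[[0,0,0],[0,0,0],0.045],[[0,0,0],[0,0,0],0.045],[[-0.004,0,-0.0037],[0,0,0],0.045],[[-0.008,0,-0.0075],[0,0,0],0.045],[[-0.015,0,-0.014],[0,0,0],0.045]]'
python3 -m crank '[[[-0.02,0,-0.015],[0,0,0],0.045],[[-0.025,0,-0.01],[0,0,0],0.045],[[-0.025,0,-0.005],[0,0,0],0.045],[[-0.025,0,0],[0,0,0],0.045],[[-0.02,0,0],[0,0,0],0.045],[[-0.01,0,0],[0,0,0],0.045],[[0,0,0],[0,0,0],0.045],[[0,0,0],[0,0,0],0.045]]'
python3 - <<'E'
from h import *
from workcell import ctrl,vision
o=ctrl.get_obs(); print(o["width"],o["ft_force"],o["moment"])
d=vision.get_image("wrist"); d["o"]=o; pickle.dump(d,open("w13.pkl","wb")); cv2.imwrite("pics/w13.png",d["img"])
cv2.imwrite("pics/w13c.png",cv2.resize(d["img"][120:310,200:450],None,fx=3,fy=3,interpolation=cv2.INTER_CUBIC))
d=vision.get_image("top");  pickle.dump(d,open("t13.pkl","wb"));cv2.imwrite("pics/t13.png",cv2.resize(d["img"][120:270,155:475],None,fx=2.5,fy=2.5,interpolation=cv2.INTER_CUBIC))
E
```

```text
t: 13.15
ee_pos: [542.8, 61.7, 35.3]
orientation: [0.625, 0.564, -1.595]
ft_force: [0.5, 0.5, 0.4]
width: 44.8
t: 13.82
ee_pos: [555.4, 173.5, 98.4]
orientation: [0.626, 0.564, -1.592]
ft_force: [0.0, -0.3, -0.4]
width: 45.2
45.17190173591171 [ 0.0084149  -0.28399832 -0.44674105] [ 0.33028279 -0.11816265 -0.00618301]
```

View pics/w13c.png

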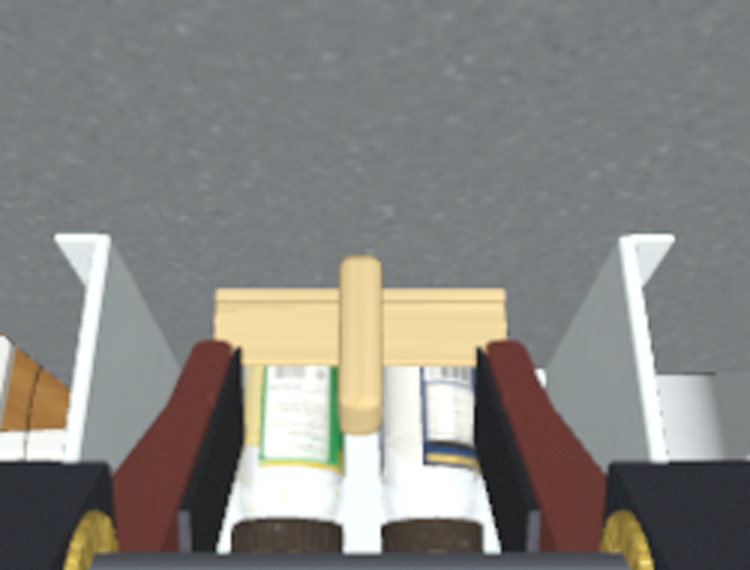

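View pics/t13.png

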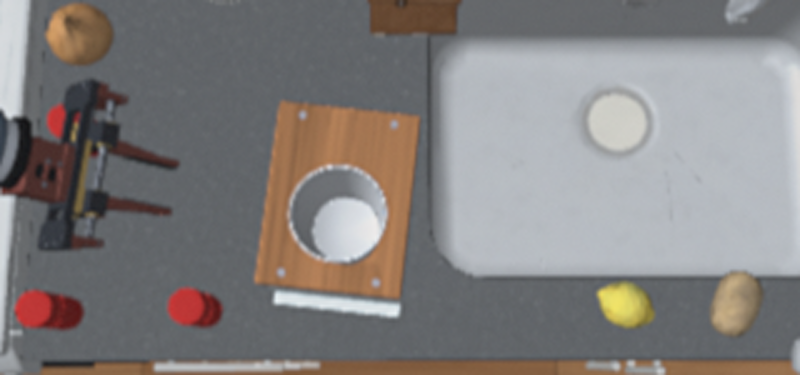

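```bash
python3 - <<'E'
from h import *
d=pickle.load(open("w13.pkl","rb")); c=lambda u,v:crop2(u,v,3,200,120)
a=wray(d,c(108,235),0)[:2];b=wray(d,c(621,235),0)[:2]; n=(b-a)/np.linalg.norm(b-a); ex=np.array([n[1],-n[0]])
m=(a+b)/2; print(a,b,ex)
for nm,p,z in [('tip bottom',(361,258),2),('tip top',(361,400),62),('tip top2',(361,432),62),('boxL',(215,291),32),('boxR',(506,291),32),('boxL0',(217,362),0),('boxLtop',(217,304),32)]:
    q=wray(d,c(*p),z)[:2]-m; print(nm,-77.5+q@ex,q@n)
E
```

```text
[452.30216155  64.19329251] [637.38733379  45.1294436 ] [-0.10245835 -0.9947373 ]
tip bottom -62.72556910040132 -1.166061624384553
tip top -77.94708780720867 -1.070615219892482
tip top2 -38.89260581791647 -1.1478190454645505
boxL -99.13959175324923 -48.59682332965477
boxR -99.21014278586233 46.06344744164794
boxL0 57.90436627967361 -72.95473340245985
boxLtop -88.50035649185737 -49.48079151069005
```

```bash
python3 - <<'E'
from h import *
d=pickle.load(open("w13.pkl","rb")); c=lambda u,v:crop2(u,v,3,200,120)
a=wray(d,c(108,235),0)[:2];b=wray(d,c(621,235),0)[:2]; n=(b-a)/np.linalg.norm(b-a); ex=np.array([n[1],-n[0]]); m=(a+b)/2
for nm,p,z in [('boxL',(215,290),0),('boxR',(506,290),0),('boxL top',(217,364),32),('boxR top',(506,364),32),('tip top',(361,402),62)]:
    q=wray(d,c(*p),z)[:2]-m; print(nm,-77.5+q@ex,q@n)
E
```

```text
boxL -28.999509129683695 -61.23370663167234
boxR -29.086758198952793 58.2459127133664
boxL top -28.923957015868105 -58.079959992872446
boxR top -29.16142821925022 55.95062811477581
tip top -75.7464638011505 -1.0749654655815957
```

```bash
python3 - <<'E'
from workcell import workorder
print(workorder.close_job())
E
```

```text
the job is handed in; nothing more can be done
None
```

The caddy is in under the riser shelf with both jars in it and the gripper clear. The job was handed in at about 14 s of the 45 s. No verdict was reported.

I pinched the fin handle from above and slid the caddy to the shelf mouth, turning it about 0.14 rad to line up. I then let go and gripped the handle again with the tool tilted about 47°, so the gripper stayed below the board. From there I slid it in, opened the fingers and backed out.

Last checks:
- **Handle end:** it sits at about x = -69 mm in the riser frame, worked out from the box's near side. The limit is -81 mm, so nothing sticks out from under the board.
- **Position and angle:** the caddy is centred to within about 1 mm and square to the riser.
- **Jars:** both look upright in their cells.
- **Tumbler, lemon and potato:** they look unmoved in the top view by eye. I did not measure them.
- **Forces:** the wrist force stayed within about 6 N at every check and was near zero after letting go.

The readings of the handle end did not fully agree. The gripper pose gave about -67 to -70 mm and the bottom of the handle's end face gave -63 mm. The top edge of that face gave -76 to -78 mm, but it was seen at a grazing angle and I trust it least. All of them are inside the allowed range. The top camera could not confirm this, because the board hides the handle from above.

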